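# Set the flip tags of the sample bins

### The arm

A 6-joint arm with a two-finger parallel gripper is mounted at the origin on a cart in front of the work surface, level with it; the furniture and walls round the work are solid. World frame = base frame: x ahead of the robot, y to its left, z up, the work surface at z = 0. Lengths are in m, angles in rad, forces in N, time in s.
With the tool pointing down it reaches from about 0.3 to 0.875 m from the base axis. Payload 6.4 kg.
Tool frame: the origin (TCP) lies midway between the tips of the shut fingers; the grasp point (between the pads) lies 19 mm behind it (ctrl.hold_point_z is the distance from the TCP to the grasp point, in m); z points along the fingers, y is the line along which they close (so a half turn about z gives the same grasp; the last joint's range is limited). The gripper opens to 85 mm and grips with 20 to 120 N. Pads are 22 mm wide; open, the fingers measure 114 mm over their backs; the gripper's body (76 mm by 85 mm) begins 54 mm behind the grasp point. The pads swing forward as they close: fully open they stand 13 mm farther back than shut.
Start: joints at [0.932, 0.181, 1.607, -0, 1.354, -0.206], TCP at [0.241, 0.522, 0.21] pointing down, gripper open.
Joint ranges: [-2.99, 2.99], [-0.89, 2.07], [0.3, 2.58], [-1.14, 4.28], [0, 2.63], [-3.12, 3.12]. Speed limits (rad/s): [2.57, 2.57, 3.01, 3.14, 3.14, 3.14].

### API

Orientations are given as a unit quaternion [w, x, y, z].
In Python, from bench import ctrl gives the robot as it stands.
- The arm moves only by the tool carry_out, never from a script. Its argument "plan" is text: rows parted by semicolons, each of 6 numbers parted by spaces: the shift along the tool's x, y, z as a fraction of full scale, then the turn, a rotation vector about the tool's x, y, z as a fraction of full scale. A call has exactly 8 rows; each row shifts and turns the commanded pose from where the row before left it, along the tool's axes as they then stand; what a row does not reach is not made up. Full scale, the value 1, is 40 mm for a shift and 0.1 rad for a turn. A row lasts 1/12 s, in which the tool goes at most 41.7 mm and 7.16 degrees, less where a joint would pass 70% of its speed; a pose out of reach is approached as far as the arm can. A call with a number of a shift or a turn outside -1 to 1 is refused whole. A call with a gripper value outside its range is refused whole. "claw" is the gripper's target within -1 to 1 (shut at 1, half-way at 0, fully open at -1), set as the call begins (left out, the last holds). The fingers move at their own pace and stop on an object; the grip force is fixed at half the most. Time passes only in rows, so rows that do not move let the fingers close, or fill a call up. It gives the time, the measured TCP pose, the force, the opening and the grip force at its end, in the units of the state.
- ctrl.get_obs(): the state, without advancing time (a new reading comes with each control period).
- ctrl.camera(name): name is "side" or "top" or "wrist"; returns a dict with "pixels" (480x640x3 uint8, red, green, blue), "mtx" (3x3 intrinsics, pixels), "k1" (the pictures are not rectified: a ray, as slopes to the right and down, at radius r is drawn at 1 + k1 r^2 times it, then the intrinsics apply), "R" (3x3) and "t" (3): a world point X has camera coordinates R X + t. Camera axes: x right, y down, z forward; pixel columns grow to the right and rows downward; lengths in m; the calibration is good to about 2 mm. A picture is of the moment at which its call begins. There is no depth.
- ctrl.hand_in(): hands the job in; it is judged then, once.
The state is a dict: "time_s": time; "q": joint angles; "dq": joint speeds; "joint_efforts": joint torques, N m; "eef_pos": TCP position; "eef_rot": TCP orientation; "wrist_force": force on the tool from outside, world axes, zero at the start; "torque": the same for the moment, N m; "opening": opening from 0.0 (shut) to 1.0 (fully open); "grasp_force": force on a finger pad.
Only numpy, scipy, OpenCV 4.12 (cv2) and the standard library are available. Lean on these libraries where they do the work, as an engineer would, in place of code of your own. Each camera call takes 0.05 s, during which the arm holds its last target. There are 200 camera calls.

### The job

Each of the four sample bins on the board has two places for vials and a hinged flip tag in front of it. Push the tags over gently with a fingertip until every bin with both places taken has its tag leaning back toward the bin and every other bin has its tag leaning forward toward the robot. Do not grip or pick up anything, and leave the vials, check weight, loupe and stamp where they stand.

Things in the scene. Friction and masses are not known exactly. Their poses are not given: they have to be found in the camera images.
- bay_a: one of four identical bays fixed side by side on a 40 mm thick grey board, 100 mm apart, in varying order. Origin of each: on the board's top (40 mm above the table), under its tag's hinge; x points from the tag to its bin (away from the robot), y left, z up. The tag's hinge axis runs along y, 24 mm above the origin
- tag_a (a joint): hinge of bay_a's status tag, a white plate 42 mm wide, 4 mm thick, reaching 60 mm from the hinge axis, 20 to 33 g, with a dark disc on both faces, swinging freely over the top. 0: leans 35 degrees from upright toward the robot (-x); 0.611: upright; 1.222 rad: leans 35 degrees toward the bin (+x). At both stops the free edge is 34 mm from the axis horizontally, 113 mm above the table
- bay_a_right (a point): floor centre of the right-hand vial place in bay_a's bin
- bay_b: bay like bay_a. In all bays the grey open bin lies at x = 96 to 140 mm, y = -42 to 42 mm, walls 26 mm high, with two 36 x 36 mm vial places centred at x = 118 mm and y = +20 mm (left) or -20 mm (right), floor 4 mm above the origin; a vial stands within 10 mm of its place's centre
- tag_b (a joint): hinge of bay_b's tag, like tag_a. All tags: gravity drops the tag onto the stop of the side to which it was pushed past upright; a light level push (under 2 N) on its free edge, from the side to which it leans, turns it over
- bay_b_right (a point): floor centre of the right-hand vial place in bay_b's bin
- bay_c: bay like bay_a. In all bays the aluminium hinge block reaches 34 mm above the origin, 25 mm either way in x and 31 mm in y; nothing stands between hinge block and bin, nor on the board on the robot's side of the hinge block
- tag_c (a joint): hinge of bay_c's tag, like tag_a
- bay_c_right (a point): floor centre of the right-hand vial place in bay_c's bin
- bay_d: bay like bay_a
- tag_d (a joint): hinge of bay_d's tag, like tag_a
- bay_d_right (a point): floor centre of the right-hand vial place in bay_d's bin
- vial_1: one of six alike white screw-cap vials, 26 mm across, 52 mm tall, 30 g, standing loose in a bin's place; origin: centre of its underside. Four stand in the left places, two in right places
- vial_2: one of six alike white screw-cap vials, 26 mm across, 52 mm tall, 30 g, standing loose in a bin's place; origin: centre of its underside. Four stand in the left places, two in right places
- vial_3: one of six alike white screw-cap vials, 26 mm across, 52 mm tall, 30 g, standing loose in a bin's place; origin: centre of its underside. Four stand in the left places, two in right places
- vial_4: one of six alike white screw-cap vials, 26 mm across, 52 mm tall, 30 g, standing loose in a bin's place; origin: centre of its underside. Four stand in the left places, two in right places
- vial_5: one of six alike white screw-cap vials, 26 mm across, 52 mm tall, 30 g, standing loose in a bin's place; origin: centre of its underside. Four stand in the left places, two in right places
- vial_6: one of six alike white screw-cap vials, 26 mm across, 52 mm tall, 30 g, standing loose in a bin's place; origin: centre of its underside. Four stand in the left places, two in right places
- check_weight: brass check weight, a 29 mm wide, 30 mm tall knobbed cylinder, loose on the table near the board; origin: centre of its underside. A bystander
- eye_loupe: black watchmaker's loupe, a 38 mm wide, 30 mm tall cup, loose on the table near the board; origin: centre of its underside. A bystander
- stamp: wooden-handled rubber stamp, 28 x 52 mm, 76 mm tall, loose on the table near the board; origin: centre of its underside. A bystander
There are look-alikes about, which are no part of the job. Leave any pink look-alike of the vial_4 alone.

How it is judged:
By the outcome, as a careful person would: the job done as asked, in the order asked, and still so for the second after the job is handed in, with the robot touching nothing.
It also fails if it takes over 42 s, if anything falls off the work surface, if the arm or the gripper's body presses on something with over 40 N, if the wrist force passes 120 N, or if a joint passes its speed limit or range.

## Working session

There is one attempt and no reset: what is moved stays moved. The work goes in short steps, Python scripts to look and compute and a tool call to move; the robot and the scene stay as the last step left them, time stands still between calls to the robot, and variables do not carry over. Pictures are saved under pics/ and viewed, at most 10 in all, crops included, and the job is handed in when it is done.

Besides the shell and the picture viewer there is one more tool, called after "Call:" as name(argument=value, ...) on one line, values as JSON. carry_out: Moves the arm, as the interface text tells. Shift numbers are shares of 40 mm and turn numbers shares of 0.1 rad, none past 1 either way. Its arguments: {"type":"object","properties":{"plan":{"type":"string"},"claw":{"type":"number"}},"required":["plan"]}

```bash
mkdir -p pics; ls
python3 - <<'E'
from bench import ctrl
import cv2,json,numpy as np
o=ctrl.get_obs();print(o['time_s'],o['eef_pos'],o['eef_rot'],o['opening'])
for n in ['top','side']:
    c=ctrl.camera(n);cv2.imwrite(f'pics/{n}0.png',c['pixels'][:,:,::-1])
    np.savez(f'{n}0.npz',**c);print(n,c['mtx'].tolist(),c['k1'],c['R'].tolist(),c['t'])
E
```

```text
pics
0.0 [0.24075894 0.5215201  0.20897617] [-3.73809655e-04  2.14698494e-01  9.76679978e-01 -7.98388568e-04] 0.9973294404747636
top [[594.5865959750398, 0.0, 318.2814065538027], [0.0, 594.5865959750398, 229.99431147201557], [0.0, 0.0, 1.0]] -0.19441147237603323 [[-0.019886882497040174, -0.9997877867648914, -0.005375252580909844], [-0.9973300427418974, 0.020215268277308993, -0.07017213672762786], [0.07026590744445982, 0.003965395848598718, -0.9975204147719335]] [-0.00647724  0.54608818  1.17589865]
side [[470.8444279024369, 0.0, 319.2173342185923], [0.0, 470.8444279024369, 236.1003826809878], [0.0, 0.0, 1.0]] -0.0032885147346766517 [[0.9994442576832028, 0.030945962383274128, 0.012390447782272418], [0.02944230898787466, -0.6452083695936296, -0.7634391332960296], [-0.015630938088763358, 0.7633796612554614, -0.64576092058591]] [-5.23657342e-01  7.26561038e-04  9.01875186e-01]
```

View pics/top0.png

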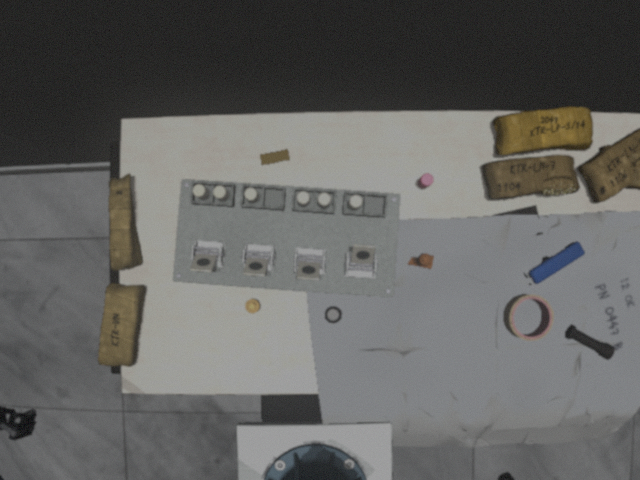

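View pics/side0.png

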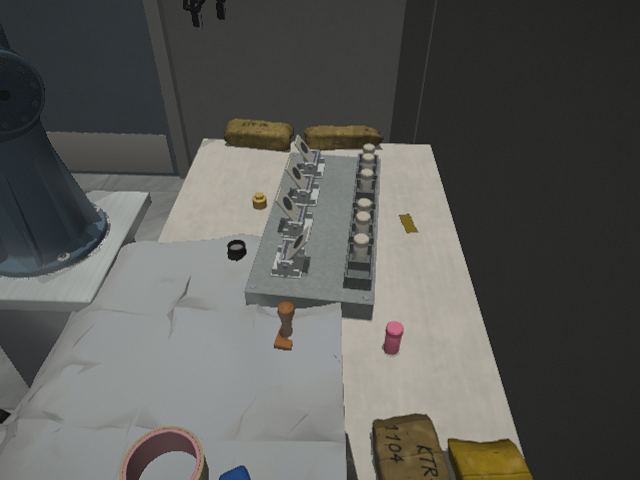

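The top view shows the bays left to right. Bay 1 (u≈207) has two vials at (199,191) and (220,191), and its tag leans toward the robot. Bay 2 (u≈257) has one vial at (250,195), tag toward the robot. Bay 3 (u≈308) has two at (303,198) and (324,200), tag toward the robot. Bay 4 (u≈362) has one at (356,202), tag toward the bin. The pink look-alike at (426,180) is off the board. I'll confirm this with a crop and measure.

```bash
cat > h.py <<'E'
import numpy as np,cv2
def cast(c,uv,z):
    K=c['mtx'];d=np.array([float(c['k1']),0,0,0,0])
    p=cv2.undistortPoints(np.float64(uv).reshape(-1,1,2),K,d)[:,0]
    r=np.c_[p,np.ones(len(p))]@c['R'];o=-c['R'].T@c['t']
    return o+r*((z-o[2])/r[:,2])[:,None]
def proj(c,X):
    return cv2.projectPoints(np.float64(X),cv2.Rodrigues(c['R'])[0],c['t'],c['mtx'],np.array([float(c['k1']),0,0,0,0]))[0][:,0]
E
python3 - <<'E'
from h import *
c=np.load('top0.npz');im=c['pixels'];g=cv2.cvtColor(im,cv2.COLOR_RGB2GRAY)
s=np.load('side0.npz')
a=cv2.resize(im[170:300,165:410],None,fx=3.2,fy=3.2,interpolation=cv2.INTER_CUBIC)
b=cv2.resize(s['pixels'][130:320,240:390],None,fx=2.2,fy=2.2,interpolation=cv2.INTER_CUBIC)
cv2.imwrite('pics/crop.png',a[:,:,::-1]);cv2.imwrite('pics/crops.png',cv2.resize(s['pixels'][130:320,240:390],None,fx=3.1,fy=3.1,interpolation=cv2.INTER_CUBIC)[:,:,::-1])
print([g[y,x] for x,y in [(235,235),(265,198),(199,190),(150,200),(350,320),(205,262)]])
# dark (bin floor/disc) and bright (vial) blobs on the board
roi=np.zeros_like(g);roi[178:297,172:402]=1
for nm,m in [('bright',(g>165)),('dark',(g<80))]:
    n,l,st,ce=cv2.connectedComponentsWithStats((m&(roi>0)).astype(np.uint8))
    for k in range(1,n):
        if st[k,4]>40: print(nm,st[k],ce[k].round(1),cast(c,[ce[k]],0.096)[0].round(3))
P=[(182,179),(400,193),(394,297),(173,282)]
print(cast(c,P,0.04).round(3))
E
```

```text
[np.uint8(121), np.uint8(95), np.uint8(156), np.uint8(154), np.uint8(132), np.uint8(64)]
dark [357 251  12   8  76] [362.6 254.7] [ 0.492 -0.1    0.096]
dark [197 259  13   7  66] [202.9 261.7] [0.485 0.202 0.096]
dark [249 262  13   8  72] [255.1 265.7] [0.476 0.102 0.096]
dark [303 266  12   8  73] [308.3 269.4] [0.467 0.002 0.096]
[[ 0.653  0.255  0.04 ]
 [ 0.615 -0.182  0.04 ]
 [ 0.409 -0.164  0.04 ]
 [ 0.446  0.274  0.04 ]]
```

View pics/crop.png

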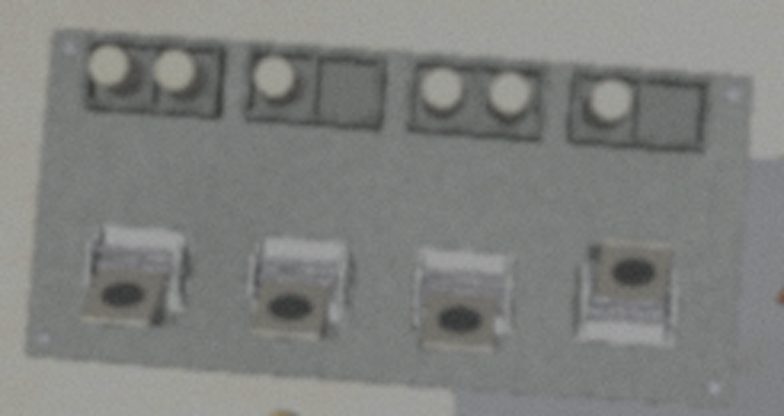

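View pics/crops.png

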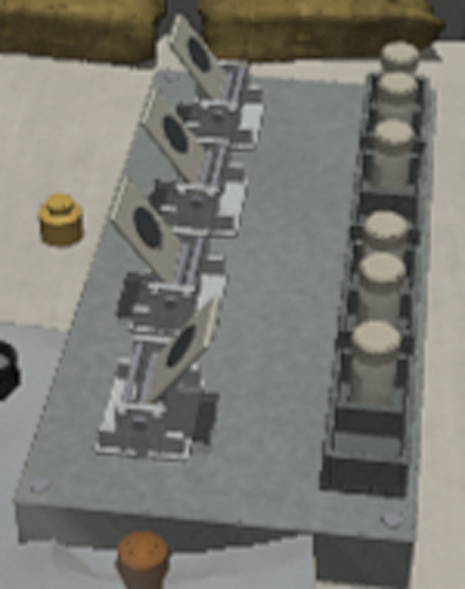

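The crops confirm it. Bays 1 and 3 hold two vials each, so their tags must go back. Bay 2 is already right, leaning forward. Bay 4 holds one vial, so its tag must come forward. The hinges are at about (0.505,0.200), (0.496,0.100), (0.487,0.000) and (0.472..0.478,-0.098), with board yaw of about -0.087. First I shut the fingers, align with the board and approach.

Call:
carry_out(plan="0 0 0 0 0 -0.86; 0 0 0 0 0 -0.86; 0 0 0 0 0 -0.86; 0 0 0 0 0 -0.86; -0.46 -0.62 0 0 0 0; -0.46 -0.62 0 0 0 0; -0.46 -0.62 0 0 0 0; -0.46 -0.62 0 0 0 0", claw=1)

```text
time_s: 0.77
eef_pos: [0.3057, 0.4154, 0.2094]
eef_rot: [-0.0, 0.044, 0.999, -0.0]
wrist_force: [1.3, 0.1, 0.4]
opening: 0.004
grasp_force: 0.0
```

Call:
carry_out(plan="-0.46 -0.62 0 0 0 0; -0.46 -0.62 0 0 0 0; -0.46 -0.62 0 0 0 0; -0.46 -0.62 0 0 0 0; -0.4 -0.6 0 0 0 0; -0.4 -0.5 0 0 0 0; 0 0 0 0 0 0; 0 0 0 0 0 0")

```text
time_s: 1.43
eef_pos: [0.3985, 0.2638, 0.2096]
eef_rot: [-0.0, 0.046, 0.999, 0.0]
wrist_force: [-1.0, 0.4, -0.7]
opening: 0.002
grasp_force: 0.0
```

Call:
carry_out(plan="-0.5 -0.68 0 0 0 0; -0.5 -0.68 0 0 0 0; 0 0 0.7 0 0 0; 0 0 0.7 0 0 0; 0 0 0.7 0 0 0; 0 0 0.64 0 0 0; 0 0 0 0 0 0; 0 0 0 0 0 0")

```text
time_s: 2.1
eef_pos: [0.4314, 0.2076, 0.0993]
eef_rot: [-0.002, 0.044, 0.999, -0.0]
wrist_force: [1.2, 0.1, 0.5]
opening: 0.001
grasp_force: 0.0
```

Run:
```python
from bench import ctrl
from h import *
o=ctrl.get_obs();p=o['eef_pos'];print(p,o['wrist_force'])
bx=np.array([.9962,-.0868]);by=np.array([.0868,.9962])
for n,h in [(1,(.505,.2)),(3,(.487,0)),(4,(.475,-.098))]:
    d=p[:2]-h;print(n,d@bx,d@by)
c=ctrl.camera('side');im=c['pixels'];cv2.imwrite('pics/s1.png',cv2.resize(im[60:320,200:420],None,fx=2.3,fy=2.3)[:,:,::-1])
```

```text
[0.43142781 0.20758219 0.09931182] [1.21879116 0.10184736 0.51910502]
1 -0.07395075043763802 0.0011673137631964098
3 -0.073379150437638 0.20196971376319642
4 -0.06993115043763798 0.3006389137631964
```

View pics/s1.png

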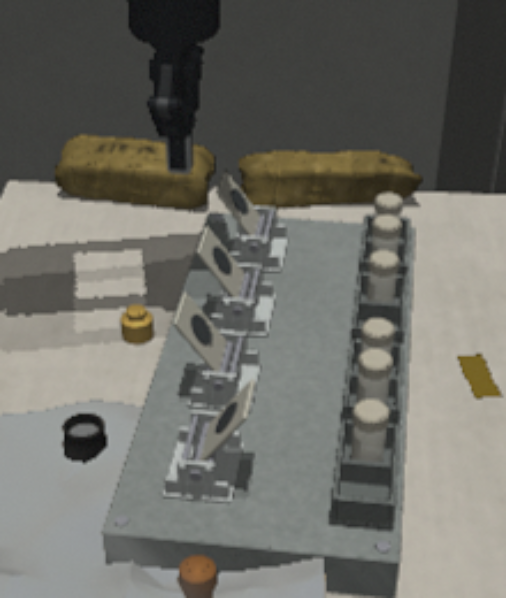

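The fingertip is in front of tag 1, in line with its middle: tip at crop (178,168), tag at (235,205). Now I push.

Call:
carry_out(plan="-0.3 0 0 0 0 0; -0.2 0 0 0 0 0; -0.2 0 0 0 0 0; -0.2 0 0 0 0 0; -0.2 0 0 0 0 0; -0.2 0 0 0 0 0; -0.2 0 0 0 0 0; -0.2 0 0 0 0 0")

```text
time_s: 2.82
eef_pos: [0.5017, 0.2008, 0.1003]
eef_rot: [-0.0, 0.044, 0.999, -0.0]
wrist_force: [-1.0, -0.5, -0.5]
opening: -0.0
grasp_force: 0.0
```

Call:
carry_out(plan="-0.2 0 0 0 0 0; -0.1 0 0 0 0 0; 0 0 0 0 0 0; 0 0 0 0 0 0; 0.4 0 0 0 0 0; 0.5 0 0 0 0 0; 0.5 0 0 0 0 0; 0.5 0 0 0 0 0")

```text
time_s: 3.48
eef_pos: [0.4357, 0.2066, 0.1]
eef_rot: [-0.0, 0.044, 0.999, -0.0]
wrist_force: [-0.4, 1.0, 0.6]
opening: 0.001
grasp_force: 0.0
```

Run:
```python
from bench import ctrl
from h import *
o=ctrl.get_obs();p=o['eef_pos'];print(p,o['wrist_force'])
bx=np.array([.9962,-.0868]);by=np.array([.0868,.9962])
for n,h in [(1,(.505,.2)),(3,(.487,0)),(4,(.475,-.098))]:
    d=p[:2]-h;print(n,d@bx,d@by)
c=ctrl.camera('side');im=c['pixels'];cv2.imwrite('pics/s2.png',cv2.resize(im[60:320,200:420],None,fx=2.3,fy=2.3)[:,:,::-1])
```

```text
[0.43569797 0.20660701 0.10004129] [-0.3684976   0.98983569  0.64064205]
1 -0.06961216791014645 0.0005664852814219368
3 -0.06904056791014644 0.20136888528142194
4 -0.06559256791014642 0.30003808528142195
```

View pics/s2.png

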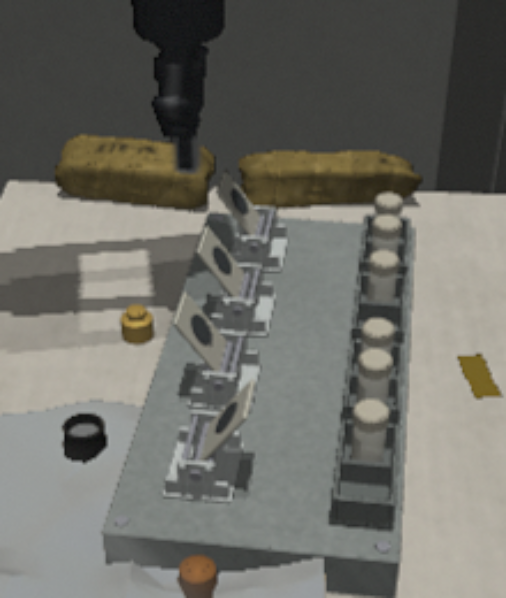

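Tag 1 still leans toward the robot, with its top at crop (232,175), although the tip travelled past the assumed hinge line. I'll check the hinge geometry by triangulating the discs from both views.

Run:
```python
from h import *
t=np.load('top0.npz');s=np.load('side0.npz')
def undist(c,uv): return cv2.undistortPoints(np.float64(uv).reshape(-1,1,2),c['mtx'],np.array([float(c['k1']),0,0,0,0]))[:,0]
def blobs(c,roi,th,mn):
    g=cv2.cvtColor(c['pixels'],cv2.COLOR_RGB2GRAY);m=np.zeros_like(g);x0,y0,x1,y1=roi
    m[y0:y1,x0:x1]=(g[y0:y1,x0:x1]<th)
    n,l,st,ce=cv2.connectedComponentsWithStats(m);return [(st[k].tolist(),ce[k].round(1)) for k in range(1,n) if st[k,4]>mn]
P=np.array([[202.9,261.7],[255.1,265.7],[308.3,269.4],[362.6,254.7]])
S=np.array([(240+198/3.1,130+57/3.1),(240+176/3.1,130+135/3.1),(240+148/3.1,130+227/3.1),(240+182/3.1,130+346/3.1)])
A=lambda c:np.c_[c['R'],c['t']]
X=cv2.triangulatePoints(A(t),A(s),undist(t,P).T,undist(s,S).T);X=(X[:3]/X[3]).T;print(X.round(4))
print((proj(t,X)-P).round(1).tolist(),(proj(s,X)-S).round(1).tolist())
bx=np.array([.9962,-.0868,0]);by=np.array([.0868,.9962,0])
tip=np.array([.4357,.2066,.1000]);q=proj(s,[tip,tip+.011*bx,tip-.011*bx])
print(((q-[200,60])*2.3).round(0))
h=np.array([.505,.2,.064]);e=h-.034*bx+[0,0,.049]
print(((proj(s,[h,e,e+.021*by,e-.021*by])-[200,60])*2.3).round(0))
print(((proj(s,[h+.035*0*bx])-[240,130])*3.1).round(0))
```

```text
[[ 0.4846  0.2027  0.0902]
 [ 0.4758  0.1028  0.0914]
 [ 0.4668  0.0025  0.0933]
 [ 0.4926 -0.1002  0.093 ]]
[[0.0, 0.2], [-0.0, -0.1], [0.0, 0.0], [-0.0, -0.1]] [[0.2, -0.0], [-0.1, 0.0], [0.0, -0.0], [-0.2, 0.0]]
[[186. 190.]
 [198. 191.]
 [174. 189.]]
[[261. 230.]
 [224. 180.]
 [228. 169.]
 [221. 192.]]
[[228.  93.]]
```

Run:
```python
from bench import ctrl
from h import *
c=ctrl.camera('side');im=c['pixels'].copy()
w=ctrl.camera('wrist')
a=cv2.resize(im[60:180,240:340],None,fx=4,fy=4,interpolation=cv2.INTER_CUBIC)
tip=np.array(ctrl.get_obs()['eef_pos'])
for p in (proj(c,[tip])-[240,60])*4: cv2.circle(a,tuple(int(v) for v in p),3,(255,0,0),1)
b=np.clip(a.astype(float)*1.6,0,255).astype(np.uint8)
cv2.imwrite('pics/s3.png',np.hstack([b,cv2.resize(w['pixels'],(400,300))[:, :][:300] if 0 else np.vstack([cv2.resize(w['pixels'],(400,300)),np.zeros((180,400,3),np.uint8)])])[:,:,::-1])
```

```text
(no output)
```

View pics/s3.png

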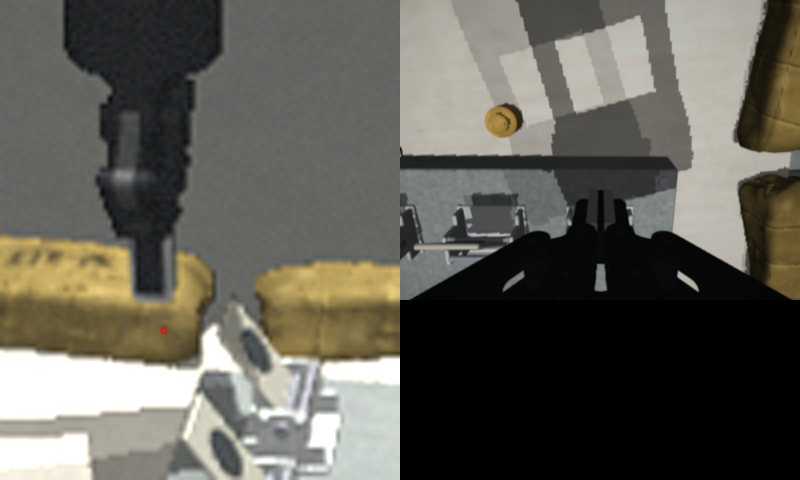

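The tip shows at crop (153,298), while the reported TCP projects to (164,330). So the real fingertip is about 20 mm higher and 5 mm nearer the robot than reported, and it passed over the tag. I'll lower it 20 mm, which still clears the hinge block, and push again a little further.

Call:
carry_out(plan="0 0 0.25 0 0 0; 0 0 0.25 0 0 0; -0.3 0 0 0 0 0; -0.2 0 0 0 0 0; -0.2 0 0 0 0 0; -0.2 0 0 0 0 0; -0.2 0 0 0 0 0; -0.2 0 0 0 0 0")

```text
time_s: 4.3
eef_pos: [0.49, 0.2018, 0.0802]
eef_rot: [0.0, 0.045, 0.999, 0.0]
wrist_force: [0.7, -0.7, 0.2]
opening: -0.0
grasp_force: 0.0
```

Call:
carry_out(plan="-0.2 0 0 0 0 0; -0.2 0 0 0 0 0; -0.2 0 0 0 0 0; -0.1 0 0 0 0 0; 0 0 0 0 0 0; 0 0 0 0 0 0; 0 0 0 0 0 0; 0 0 0 0 0 0")

```text
time_s: 4.97
eef_pos: [0.5166, 0.1995, 0.0802]
eef_rot: [0.0, 0.044, 0.999, -0.0]
wrist_force: [-0.3, 0.1, -1.1]
opening: 0.003
grasp_force: 0.0
```

Run:
```python
from bench import ctrl
from h import *
o=ctrl.get_obs();p=np.array(o['eef_pos']);print(p,o['wrist_force'])
bx=np.array([.9962,-.0868]);by=np.array([.0868,.9962])
for n,h in [(1,(.505,.2)),(3,(.487,0)),(4,(.475,-.098))]:
    d=p[:2]-h;print(n,d@bx,d@by)
c=ctrl.camera('side');im=c['pixels'];t=ctrl.camera('top')['pixels']
a=cv2.resize(im[60:210,240:390],None,fx=2.6,fy=2.6,interpolation=cv2.INTER_CUBIC)
for q in (proj(c,[p])-[240,60])*2.6: cv2.circle(a,tuple(int(v) for v in q),3,(255,0,0),1)
cv2.imwrite('pics/s4.png',np.hstack([a,cv2.resize(t[170:320,160:310],None,fx=2.6,fy=2.6)])[:,:,::-1])
```

```text
[0.51661674 0.19952788 0.08022738] [-0.259935    0.09060657 -1.14878399]
1 0.011613577510597705 0.0005380106272917547
3 0.012185177510597719 0.20134041062729177
4 0.015633177510597725 0.3000096106272918
```

View pics/s4.png

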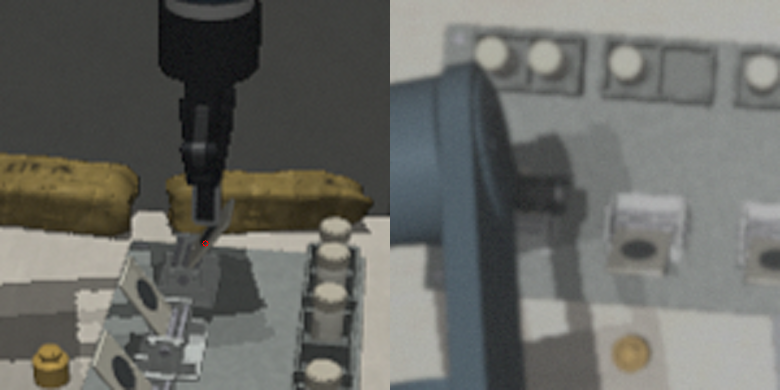

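Tag 1 has gone over: its plate at crop (222,225) now leans toward the bin, past the finger. I'll retreat and slide along in front of the tags to bay 3.

Call:
carry_out(plan="0.4 0 0 0 0 0; 0.6 0 0 0 0 0; 0.6 0 0 0 0 0; 0.6 0 0 0 0 0; 0 -0.6 0 0 0 0; 0 -0.7 0 0 0 0; 0 -0.7 0 0 0 0; 0 -0.7 0 0 0 0")

```text
time_s: 5.73
eef_pos: [0.4192, 0.099, 0.0805]
eef_rot: [0.0, 0.044, 0.999, -0.0]
wrist_force: [1.0, -0.2, -0.4]
opening: 0.001
grasp_force: 0.0
```

Call:
carry_out(plan="0 -0.7 0 0 0 0; 0 -0.7 0 0 0 0; 0 -0.6 0 0 0 0; 0 -0.3 0 0 0 0; 0 0 0 0 0 0; 0 0 0 0 0 0; 0 0 0 0 0 0; 0 0 0 0 0 0")

```text
time_s: 6.4
eef_pos: [0.4114, 0.0089, 0.0803]
eef_rot: [-0.0, 0.044, 0.999, 0.0]
wrist_force: [0.6, -0.4, 0.2]
opening: 0.002
grasp_force: 0.0
```

```bash
cat > st.py <<'E'
from bench import ctrl
from h import *
o=ctrl.get_obs();p=np.array(o['eef_pos']);print(p,o['wrist_force'])
bx=np.array([.9962,-.0868]);by=np.array([.0868,.9962])
for n,h in [(1,(.505,.2)),(3,(.487,0)),(4,(.475,-.098))]:
    d=p[:2]-h;print(n,d@bx,d@by)
E
python3 st.py
```

```text
[0.41140488 0.00890293 0.080267  ] [ 0.5658885  -0.37827264  0.19528355]
1 -0.07665223551799744 -0.1984949601731816
3 -0.07608063551799742 0.0023074398268183955
4 -0.07263263551799741 0.1009766398268184
```

Call:
carry_out(plan="-0.4 0 0 0 0 0; -0.3 0 0 0 0 0; -0.2 0 0 0 0 0; -0.2 0 0 0 0 0; -0.2 0 0 0 0 0; -0.2 0 0 0 0 0; -0.2 0 0 0 0 0; -0.2 0 0 0 0 0")

```text
time_s: 7.07
eef_pos: [0.4878, 0.0014, 0.0802]
eef_rot: [-0.0, 0.044, 0.999, 0.0]
wrist_force: [-0.0, 0.7, 0.6]
opening: 0.001
grasp_force: 0.0
```

Call:
carry_out(plan="-0.2 0 0 0 0 0; -0.1 0 0 0 0 0; 0 0 0 0 0 0; 0 0 0 0 0 0; 0.4 0 0 0 0 0; 0.4 0 -0.6 0 0 0; 0 0 -0.7 0 0 0; 0 0 -0.7 0 0 0")

```text
time_s: 7.73
eef_pos: [0.4656, 0.0035, 0.1604]
eef_rot: [-0.001, 0.044, 0.999, 0.0]
wrist_force: [0.7, 0.0, 0.0]
opening: 0.004
grasp_force: 0.0
```

```bash
python3 st.py
python3 - <<'E'
from bench import ctrl
from h import *
im=ctrl.camera('side')['pixels']
cv2.imwrite('pics/s5.png',cv2.resize(im[60:320,200:420],None,fx=2.3,fy=2.3)[:,:,::-1])
E
```

```text
[0.46557995 0.00350381 0.16035286] [0.67617595 0.00716966 0.04592474]
1 -0.022214384422240455 -0.19917116841368032
3 -0.02164278442224044 0.001631231586319701
4 -0.01819478442224043 0.10030043158631971
```

View pics/s5.png

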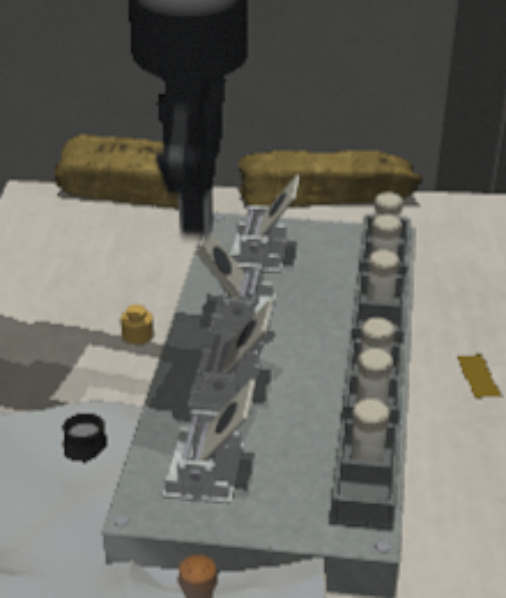

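Tags 1 and 3 now lean back, at crop (280,205) and (245,340). Tag 2 still leans forward at (222,265), and nothing else has moved. Next I go over to the bin side of tag 4, at (228,418).

Call:
carry_out(plan="-0.5 -0.6 0 0 0 0; -0.6 -0.7 0 0 0 0; -0.6 -0.7 0 0 0 0; -0.5 -0.5 0 0 0 0; 0 0 0 0 0 0; 0 0 0.6 0 0 0; 0 0 0.7 0 0 0; 0 0 0.7 0 0 0")

```text
time_s: 8.45
eef_pos: [0.5464, -0.1043, 0.0798]
eef_rot: [0.001, 0.045, 0.999, -0.0]
wrist_force: [0.5, 0.0, -1.0]
opening: 0.001
grasp_force: 0.0
```

```bash
python3 st.py
```

```text
[ 0.5463648  -0.10432927  0.07978621] [ 0.53586318  0.00171359 -1.01009927]
1 0.06762338940963941 -0.29958235258166366
3 0.06819498940963943 -0.09877995258166364
4 0.07164298940963944 -0.00011075258166363073
```

Call:
carry_out(plan="0.3 0 0 0 0 0; 0.2 0 0 0 0 0; 0.2 0 0 0 0 0; 0.2 0 0 0 0 0; 0.2 0 0 0 0 0; 0.2 0 0 0 0 0; 0.2 0 0 0 0 0; 0.2 0 0 0 0 0")

```text
time_s: 9.12
eef_pos: [0.4778, -0.0983, 0.0808]
eef_rot: [0.001, 0.044, 0.999, -0.0]
wrist_force: [0.0, -0.5, -0.1]
opening: -0.0
grasp_force: 0.0
```

Call:
carry_out(plan="0.2 0 0 0 0 0; 0.1 0 0 0 0 0; 0 0 0 0 0 0; 0 0 0 0 0 0; -0.4 0 0 0 0 0; -0.4 0 -0.6 0 0 0; 0 0 -1 0 0 0; 0 0 -1 0 0 0")

```text
time_s: 9.78
eef_pos: [0.498, -0.0997, 0.1843]
eef_rot: [-0.002, 0.044, 0.999, 0.001]
wrist_force: [1.8, -0.3, 0.4]
opening: 0.002
grasp_force: 0.0
```

Call:
carry_out(plan="0 0 -0.5 0 0 0; 0 -0.8 0 0 0 0; 0 -0.8 0 0 0 0; 0 -0.8 0 0 0 0; 0 -0.8 0 0 0 0; 0 -0.8 0 0 0 0; 0 0 0 0 0 0; 0 0 0 0 0 0")

```text
time_s: 10.45
eef_pos: [0.4839, -0.2611, 0.204]
eef_rot: [-0.0, 0.046, 0.999, 0.0]
wrist_force: [0.9, 1.3, -0.2]
opening: -0.003
grasp_force: 0.0
```

```bash
python3 st.py
python3 - <<'E'
from bench import ctrl
from h import *
im=ctrl.camera('side')['pixels'];t=ctrl.camera('top')['pixels']
a=cv2.resize(im[110:330,220:400],(396,484));b=cv2.resize(t[165:330,165:450],None,fx=1.4,fy=1.4)
b=np.vstack([b,np.zeros((484-b.shape[0],b.shape[1],3),np.uint8)])
cv2.imwrite('pics/s6.png',np.hstack([a,b])[:,:,::-1])
E
```

```text
[ 0.48390054 -0.26105019  0.20401305] [ 0.90253216  1.25977024 -0.23228441]
1 0.018999871596760552 -0.4611296355187356
3 0.019571471596760568 -0.2603272355187356
4 0.023019471596760575 -0.1616580355187356
```

View pics/s6.png

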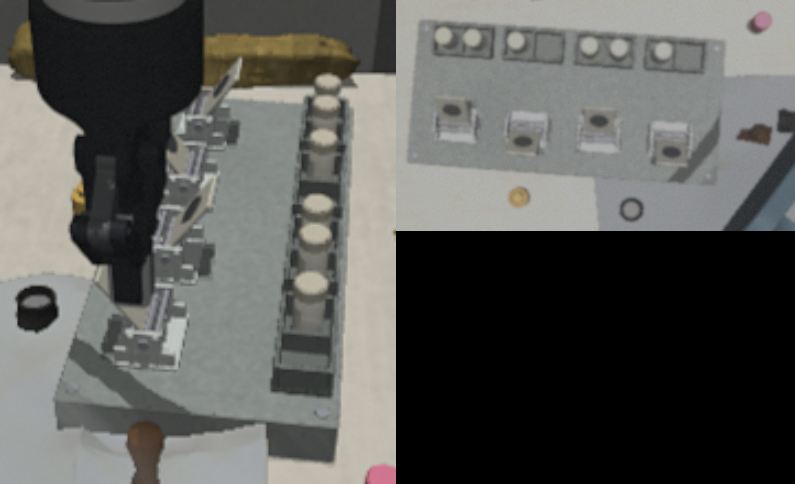

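The top view (right half) shows tags 1 and 3 back, with discs at (452,108) and (598,120), and tags 2 and 4 forward, at (522,140) and (670,150). The vials, check weight, loupe and stamp are in place, and the arm is clear of everything.

```bash
python3 -c "
from bench import ctrl
print(ctrl.hand_in())"
```

```text
the job is handed in; nothing more can be done
None
```

I handed the job in at about 10.5 s: the final pictures show the tags of the two full bins (first and third from the left) leaning back, the tags of the other two leaning forward, and the vials and bystanders not visibly moved; my first push on tag 1 passed over it without turning it, so I lowered the fingertip 20 mm and pushed again.

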